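Wind the drill press table up to its stop

ROBOT

A 6-joint arm with a two-finger parallel gripper is mounted at the origin on the work surface. World frame = base frame: x ahead of the robot, y to its left, z up, the work surface at z = 0. Lengths are in m, angles in rad, forces in N, time in s.
With the tool pointing down it reaches from about 0.275 to 1 m from the base axis. Payload 8.4 kg.
Tool frame: the origin (TCP) lies at the very end of the fingers, on their centre line; the grasp point (between the pads) lies 19 mm behind it; z points along the fingers, y is the line along which they close (so a half turn about z gives the same grasp; the last joint's range is limited). The gripper opens to 85 mm and grips with 20 to 120 N. Pads are 22 mm wide; open, the fingers measure 114 mm over their backs; the gripper's body (76 mm by 85 mm) begins 54 mm behind the grasp point. The pads swing forward as they close: fully open they stand 13 mm farther back than shut.
Start: joints at [1.22, 0.353, 1.633, -0, 1.155, -0.002], TCP at [0.214, 0.587, 0.231] pointing down, gripper open.
Joint ranges: [-2.63, 2.63], [-0.92, 2.1], [0.06, 2.66], [-1.3, 4.44], [0, 2.69], [-3.02, 3.02]. Speed limits (rad/s): [2.22, 2.22, 2.79, 3.14, 3.14, 3.14].

INTERFACE

Orientations are given as a 3x3 rotation matrix whose columns are the frame's x, y, z axes.
In Python, from rig import get_state, read_camera, job_done, look_for gives the robot as it stands. The module is installed in compiled form; this text tells all that it offers.
- The arm moves only by the shell command python3 -m crank 'ROWS' [OPENING] [FORCE]. ROWS is JSON, a list of rows, each an object of numbers: "dx", "dy", "dz": the shift along the tool's x, y, z in units of 25 mm (1.0 is 25 mm); "ax", "ay", "az": the turn, a rotation vector about the tool's x, y, z in units of 5 degrees (1.0 is 5 degrees). In form: [{"dx": .., "dy": .., "dz": .., "ax": .., "ay": .., "az": ..}, ...]. A call has 1 to 5 rows; each row shifts and turns the commanded pose from where the row before left it, along the tool's axes as they then stand; what a row does not reach is not made up. A row lasts 1/10 s, in which the tool goes at most 50 mm and 8.59 degrees, less where a joint would pass 70% of its speed; a pose out of reach is approached as far as the arm can. A call is refused whole if a number of a shift passes 1 or a number of a turn 1, either way. A call with a gripper value outside its range is refused whole. OPENING is the opening, from -1 (shut) to 1 (fully open), set as the call begins (- or left out, the last holds). The fingers move at their own pace and stop on an object; FORCE is the grip in N (left out, the last holds). Time passes only in rows, so rows that do not move let the fingers close. It gives the time, the measured TCP pose, the force, the opening and the grip force at its end, in the units of the state.
- get_state(): the state, without advancing time (a new reading comes with each control period).
- read_camera(name): name is "scene" or "top" or "wrist"; returns a dict with "pixels" (400x640x3 uint8, red, green, blue), "depth" (400x640 float32, m along the optical axis (not along the pixel's ray), 0 where there is no reading), "mtx" (3x3 intrinsics, pixels), "R" (3x3) and "t" (3): a world point X has camera coordinates R X + t; the wrist camera has in their place "hand_eye" (4x4, takes a point from camera to tool coordinates, whose origin is the TCP and whose axes are the flange's). Camera axes: x right, y down, z forward; pixel columns grow to the right and rows downward; lengths in m; the calibration is good to about 2 mm. A picture is of the moment at which its call begins: read the wrist's pose just before it.
- job_done(): hands the job in; it is judged then, once.
Trained networks look in a picture, given as the dict that the camera call returned (one of the last four; its "shot" number tells which), for a name from the list of things; names that differ only in an ending like _2 or _b are one class to them, and where a whole thing is asked for, a point or a joint stands for the part that bears it (a point fixed in the world has none). Each returns a list of dicts, best first, with "conf" (0 to 1); they miss things now and then, are a little off and sometimes report something else, mostly with a low value. They report only what shows in the picture. A call takes as long as a camera call. They do not tell look-alikes from the thing itself.
- look_for(thing, picture): "xy" ([column, row] in pixels, amid what is visible of it).
The state is a dict: "clock": time; "joint_positions": joint angles; "joint_velocities": joint speeds; "effort": joint torques, N m; "ee_pos": TCP position; "orientation": TCP orientation; "wrist_force": force on the tool from outside, world axes, zero at the start; "ft_torque": the same for the moment, N m; "gripper_width": opening from 0.0 (shut) to 1.0 (fully open); "gripper_force": force on a finger pad.
Only numpy, scipy, OpenCV 4.12 (cv2) and the standard library are available. Lean on these libraries where they do the work, as an engineer would, in place of code of your own. Each camera call takes 0.05 s, during which the arm holds its last target. There are 200 camera calls.

TASK

Put the loose crank on the square end of the drill press's upright lift screw, pushed fully down, and wind it clockwise by its handle, several full turns without it coming off, until the table with the knight comes up against its stop. You will feel it go firm: stop there and do not force it. Leave the crank on the screw and let go, and do not disturb the queen blank, the bit case or the jar.

Things in the scene. Friction and masses are not known exactly. Their poses are not given: they have to be found in the camera images.
- crank: Loose steel crank, 0.25 kg. Origin: centre of its hub's underside; z up, x along the arm to the handle. Hub: 30 x 30 mm square block, 38 mm high, with a square socket open below, 15.6 mm wide, 21 mm deep; all sides along x and y. Arm 16 mm wide, 8 thick, 16 to 24 mm up. It lies flat on the trolley, socket down. On the screw only its weight holds it down and it may lean 0.07 rad.
- crank_handle (a point): Centre of the crank's upright handle, 75 mm from the hub's axis and 49 mm above the hub's underside, axes as the crank's: a black sleeve 20 mm in diameter and 46 mm long (its pin ends 26 mm above this point) that spins freely, so the hand need not turn with the crank. Below the arm a 20 mm boss goes down to the underside's level.
- shaft_seat (a point): On the upright lift screw's axis, at the top of the 24 mm round collar on which the crank's hub rests when fully down, 150 mm above the trolley. z up, x and y along the sides of the square end, turning with the screw. The square end, 14 mm wide, rises 20 mm from here. Below are only the screw and the table's 50 mm wide bracket, always 15 mm or more lower.
- shaft_tip (a point): Top of the square end, 20 mm above shaft_seat, same axes. The last 4 mm taper from 14 to 9 mm wide. Within 17 cm of it nothing else stands higher than it.
- queen: Bystander: walnut queen blank, a turned post 46 mm in diameter, 112 mm high; origin at the centre of its underside.
- bit_case: Bystander: silver drill bit case, 130 x 90 x 34 mm; origin at the centre of its underside.
- jar: Bystander: blue glass jar of brass screws, steel lid, 66 mm in diameter, 85 mm high; origin at the centre of its underside.
- table_boss (a point): Top of the table's round boss on the press's column, on the column's axis, 40 cm from the screw; it rises with the table, 6 mm per clockwise (seen from above) turn of the screw. The screw stays where it is left and takes 0.2 N m (3 N at the handle) to turn. The gap to the stop is 2.5 to 3.5 turns at the start; the handle's force tells contact better than the readings.
- stop (a point): Underside of the rubber faced stop ring clamped on the column above the table's boss, z up; the table is at its stop when table_boss meets it. The rubber is springy: past contact the force at the handle grows by about 1 N per mm of handle travel (6 N m/rad at the screw) on top of the 3 N. Over 0.3 rad past contact (some 25 N) is forcing it. Let go, it springs back a little.
- press: Grey and green drill press, fixed, 0.53 m high. Origin on the trolley top on the screw's axis. Base plate 180 mm wide from y = -60 to 470 mm; table 170 mm square, top 105 to 125 mm up, with a beech knight (about 85 mm) at y = 270 mm under the chuck; column at y = 400 mm. The head, 150 mm wide, begins at y = 215 mm and 350 mm up.
Not all that is in view belongs to the job. Leave any pink look-alike of the crank alone.

How it is judged:
By the outcome, as a careful person would: the job done as asked, in the order asked, and still so for the second after the job is handed in, with the robot touching nothing.
It also fails if it takes over 72 s, if anything falls off the work surface, if the arm or the gripper's body presses on something with over 40 N, if the wrist force passes 120 N, or if a joint passes its speed limit or range.

## Working session

There is one attempt and no reset: what is moved stays moved. The work goes in short steps, Python scripts to look and compute and a shell command to move; the robot and the scene stay as the last step left them, time stands still between calls to the robot, and variables do not carry over. Pictures are saved under pics/ and viewed, at most 14 in all, crops included, and the job is handed in when it is done.

```bash
mkdir -p pics; cat > h.py <<'E'
import numpy as np, cv2
from rig import *
def world(c,uv,z=None,d=None):
    K,R,t=c["mtx"],np.array(c["R"]),np.array(c["t"])
    r=np.linalg.inv(K)@np.array([uv[0],uv[1],1.]); o=-R.T@t; w=R.T@r
    if z is not None: return o+w*(z-o[2])/w[2]
    if d is None: d=c["depth"][int(uv[1]),int(uv[0])]
    return o+w*d
def save(c,n,box=None,s=1):
    im=c["pixels"][:,:,::-1]
    if box: im=im[box[1]:box[3],box[0]:box[2]]
    cv2.imwrite("pics/"+n,cv2.resize(im,None,fx=s,fy=s,interpolation=cv2.INTER_CUBIC))
E
python3 - <<'E'
from h import *
np.set_printoptions(precision=4,suppress=True)
t=read_camera("top");s=read_camera("scene")
save(t,"top1.png");save(s,"scene1.png")
for n,c in (("top",t),("scene",s)):
  print(n,-np.array(c["R"]).T@c["t"])
  for th in ["crank","crank_handle","shaft_tip","shaft_seat","queen","bit_case","jar","table_boss","stop","press"]:
    for r in look_for(th,c)[:3]: print(th,np.round(r["xy"],1),round(r["conf"],2),world(c,r["xy"]))
print(get_state())
E
```

```text
top [0.4732 0.0418 1.3354]
crank [347.8 240.7] 0.7 [ 0.3804 -0.0706  0.0385]
crank [379.4 204.3] 0.52 [ 0.5058 -0.1769  0.0251]
crank_handle [376.1 200.7] 0.73 [ 0.5186 -0.1688  0.0037]
shaft_tip [328.5 171.2] 0.52 [0.5991 0.0042 0.1683]
shaft_seat [328.9 173.6] 0.38 [0.5918 0.0028 0.168 ]
queen [448.9 228.7] 0.78 [ 0.4313 -0.3877  0.1075]
bit_case [440.8 188.9] 0.77 [ 0.5635 -0.3847  0.0317]
bit_case [382.  150.3] 0.71 [ 0.6816 -0.1723  0.0832]
jar [379.7 153.6] 0.8 [ 0.6706 -0.1649  0.0832]
table_boss [264.1 177.1] 0.75 [0.5814 0.2075 0.106 ]
stop [196.3 178.5] 0.95 [0.5371 0.2902 0.5339]
press [440.6 187.7] 0.46 [ 0.5679 -0.3855  0.0267]
press [328.3 172.8] 0.31 [0.5941 0.0047 0.169 ]
scene [ 1.0073 -0.4331  1.1966]
crank [253.  252.8] 0.76 [ 0.4992 -0.1783  0.0248]
crank [258.  199.8] 0.76 [ 0.3852 -0.0635  0.0221]
crank [392.5 120.2] 0.74 [0.4581 0.4141 0.0232]
crank_handle [259.4 201.4] 0.82 [ 0.3929 -0.0647  0.0241]
crank_handle [254.8 249.9] 0.67 [ 0.4962 -0.1696  0.0248]
shaft_tip [329.6 209.9] 0.66 [ 0.5991 -0.0006  0.1566]
shaft_seat [328.6 212.4] 0.56 [ 0.5998 -0.0045  0.
[... 293 characters left out ...]
4653 0.4127 0.0282]
stop [384.1 157.6] 0.32 [0.5667 0.2408 0.1051]
press [394.6 121.4] 0.63 [0.4661 0.4144 0.0241]
{'clock': 1.1, 'joint_positions': array([ 1.2196,  0.353 ,  1.6334,  0.    ,  1.1552, -0.0024]), 'joint_velocities': array([-0.0003, -0.0005,  0.0006,  0.0014,  0.0004,  0.0005]), 'effort': array([ -0.0008, -60.5193, -34.2435,   0.    ,   0.0011,  -0.    ]), 'ee_pos': array([0.2136, 0.5874, 0.2313]), 'orientation': array([[-0.9398,  0.3417, -0.    ],
       [ 0.3417,  0.9398, -0.    ],
       [ 0.    , -0.    , -1.    ]]), 'wrist_force': array([-0.0648,  0.8239,  0.3397]), 'ft_torque': array([ 0.0652, -0.0225, -0.0327]), 'gripper_force': 0.0, 'gripper_width': 0.9982121012288768}
```

View pics/top1.png

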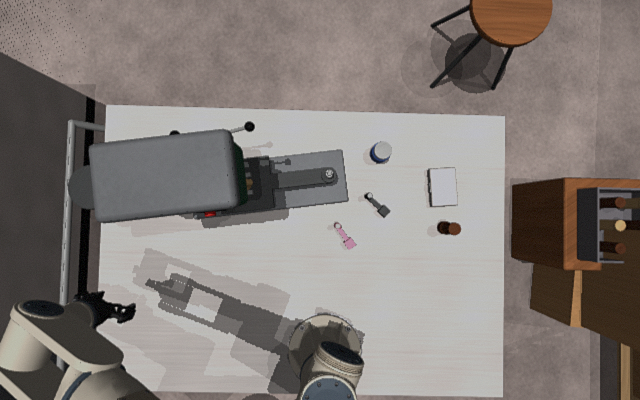

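View pics/scene1.png

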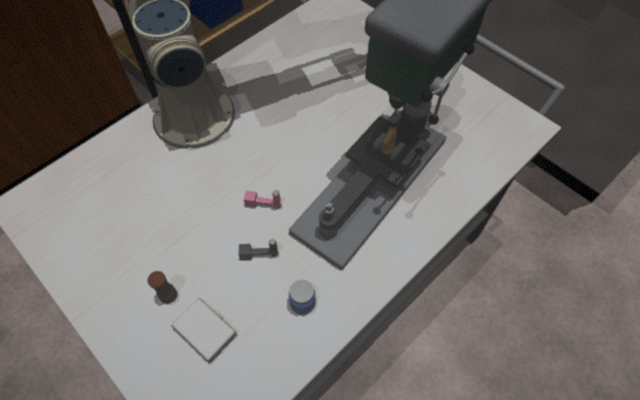

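Top view: the steel (dark) crank is at (377,204), its hub at about (383,211) and its handle at (369,195). The pink look-alike is at (345,235). The screw tip is at (329,173), the jar at (380,153), the case at (441,188) and the queen at (449,229). The dark one fits "steel crank", so I'm moving above it for a close wrist crop.

```bash

python3 -m crank '[{"dx":-0.84,"dy":-1},{"dx":-0.84,"dy":-1},{"dx":-0.84,"dy":-1},{"dx":-0.84,"dy":-1},{"dx":-0.84,"dy":-1}]' 1
python3 -m crank '[{"dx":-0.84,"dy":-1},{"dx":-0.84,"dy":-1},{"dx":-0.84,"dy":-1},{"dx":-0.84,"dy":-1},{"dx":-0.84,"dy":-1}]'
python3 -m crank '[{"dx":-0.84,"dy":-1},{"dx":-0.84,"dy":-1},{"dx":-0.84,"dy":-1},{"dx":-0.84,"dy":-1},{"dx":-0.84,"dy":-1}]'
python3 -m crank '[{"dx":-0.84,"dy":-1},{"dx":-0.84,"dy":-1},{"dx":-0.84,"dy":-1},{"dx":-0.84,"dy":-1},{"dx":-0.84,"dy":-1}]'
python3 -m crank '[{"dx":-0.84,"dy":-1},{"dx":-0.84,"dy":-1},{"dx":-0.84,"dy":-1},{"dx":-0.84,"dy":-1},{}]'
cat >> h.py <<'E'
def wrist():
    s=get_state(); c=read_camera("wrist"); H=np.array(c["hand_eye"])
    T=np.eye(4);T[:3,:3]=s["orientation"];T[:3,3]=s["ee_pos"]; W=np.linalg.inv(T@H)
    c["R"],c["t"]=W[:3,:3],W[:3,3]; return s,c
E
python3 - <<'E'
from h import *
np.set_printoptions(precision=4,suppress=True)
s,c=wrist(); save(c,"w1.png"); print(s["ee_pos"],s["orientation"],s["clock"],s["joint_positions"]); print(c["hand_eye"],c["mtx"])
for th in ["crank","crank_handle"]:
    for r in look_for(th,c)[:3]: print(th,np.round(r["xy"],1),round(r["conf"],2),world(c,r["xy"]))
E
```

```text
[0.2136 0.5874 0.2313] [[-0.9398  0.3417 -0.    ]
 [ 0.3417  0.9398 -0.    ]
 [ 0.     -0.     -1.    ]] 1.1 [ 1.2196  0.353   1.6334  0.      1.1552 -0.0024]
[[-0.0005 -0.9576 -0.2881  0.074 ]
 [ 1.     -0.0008  0.0007 -0.    ]
 [-0.0009 -0.2881  0.9576 -0.1422]
 [ 0.      0.      0.      1.    ]] [[343.2763   0.     318.4715]
 [  0.     343.2763 196.4751]
 [  0.       0.       1.    ]]invalid input
invalid input
invalid input
invalid input
invalid input
```

View pics/w1.png

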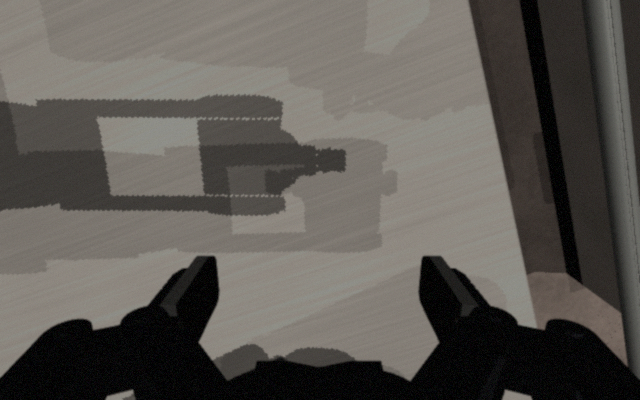

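The calls were refused and the arm did not move (this view shows bare trolley only). I'll include all six keys in each row.

```bash

python3 -m crank '[{"dx":-0.84,"dy":-1,"dz":0,"ax":0,"ay":0,"az":0},{"dx":-0.84,"dy":-1,"dz":0,"ax":0,"ay":0,"az":0},{"dx":-0.84,"dy":-1,"dz":0,"ax":0,"ay":0,"az":0},{"dx":-0.84,"dy":-1,"dz":0,"ax":0,"ay":0,"az":0},{"dx":-0.84,"dy":-1,"dz":0,"ax":0,"ay":0,"az":0}]' 1
```

```text
clock: 1.75
ee_pos: [0.2698, 0.4328, 0.2313]
orientation: [[-0.94, 0.342, 0.0], [0.342, 0.94, 0.0], [-0.0, 0.0, -1.0]]
wrist_force: [1.4, 0.1, 0.1]
gripper_width: 0.997
gripper_force: 0.0
```

```bash

python3 -m crank '[{"dx":-0.84,"dy":-1,"dz":0,"ax":0,"ay":0,"az":0},{"dx":-0.84,"dy":-1,"dz":0,"ax":0,"ay":0,"az":0},{"dx":-0.84,"dy":-1,"dz":0,"ax":0,"ay":0,"az":0},{"dx":-0.84,"dy":-1,"dz":0,"ax":0,"ay":0,"az":0},{"dx":-0.84,"dy":-1,"dz":0,"ax":0,"ay":0,"az":0}]' 1
python3 -m crank '[{"dx":-0.84,"dy":-1,"dz":0,"ax":0,"ay":0,"az":0},{"dx":-0.84,"dy":-1,"dz":0,"ax":0,"ay":0,"az":0},{"dx":-0.84,"dy":-1,"dz":0,"ax":0,"ay":0,"az":0},{"dx":-0.84,"dy":-1,"dz":0,"ax":0,"ay":0,"az":0},{"dx":-0.84,"dy":-1,"dz":0,"ax":0,"ay":0,"az":0}]' 1
python3 -m crank '[{"dx":-0.84,"dy":-1,"dz":0,"ax":0,"ay":0,"az":0},{"dx":-0.84,"dy":-1,"dz":0,"ax":0,"ay":0,"az":0},{"dx":-0.84,"dy":-1,"dz":0,"ax":0,"ay":0,"az":0},{"dx":-0.84,"dy":-1,"dz":0,"ax":0,"ay":0,"az":0},{"dx":-0.84,"dy":-1,"dz":0,"ax":0,"ay":0,"az":0}]' 1
python3 -m crank '[{"dx":-0.84,"dy":-1,"dz":0,"ax":0,"ay":0,"az":0},{"dx":-0.84,"dy":-1,"dz":0,"ax":0,"ay":0,"az":0},{"dx":-0.84,"dy":-1,"dz":0,"ax":0,"ay":0,"az":0},{"dx":0,"dy":0,"dz":0,"ax":0,"ay":0,"az":0},{"dx":0,"dy":0,"dz":0,"ax":0,"ay":0,"az":0}]' 1
python3 - <<'E'
from h import *
np.set_printoptions(precision=4,suppress=True)
s,c=wrist(); save(c,"w2.png"); np.savez("w2.npz",**c); print(s["ee_pos"],s["clock"],s["joint_positions"])
for th in ["crank","crank_handle","shaft_tip"]:
    for r in look_for(th,c)[:3]: print(th,np.round(r["xy"],1),round(r["conf"],2),world(c,r["xy"]))
E
```

```text
clock: 2.25
ee_pos: [0.3258, 0.2795, 0.2315]
orientation: [[-0.94, 0.342, 0.0], [0.342, 0.94, 0.0], [-0.0, 0.0, -1.0]]
wrist_force: [0.5, 0.8, 0.1]
gripper_width: 1.003
gripper_force: 0.0
clock: 2.75
ee_pos: [0.3818, 0.1261, 0.2315]
orientation: [[-0.94, 0.342, 0.001], [0.342, 0.94, 0.0], [-0.001, 0.0, -1.0]]
wrist_force: [0.5, 0.4, -0.2]
gripper_width: 1.0
gripper_force: 0.0
clock: 3.25
ee_pos: [0.4378, -0.0275, 0.2315]
orientation: [[-0.94, 0.342, 0.001], [0.342, 0.94, 0.0], [-0.001, 0.0, -1.0]]
wrist_force: [2.1, -0.0, 0.3]
gripper_width: 1.0
gripper_force: 0.0
clock: 3.75
ee_pos: [0.4709, -0.1185, 0.2311]
orientation: [[-0.939, 0.343, -0.0], [0.343, 0.939, 0.0], [0.001, 0.0, -1.0]]
wrist_force: [0.8, 1.1, 0.1]
gripper_width: 0.999
gripper_force: 0.0
[ 0.4709 -0.1185  0.2311] 3.75 [-0.2498  0.1348  1.9232  0.0002  1.0841 -1.4702]
crank [279.6 207.9] 0.77 [ 0.4977 -0.1724  0.0244]
crank [343.5  71. ] 0.77 [ 0.3906 -0.0634  0.0252]
crank_handle [284.3 210.9] 0.93 [ 0.5023 -0.1688  0.0251]
crank_handle [342.8  69.2] 0.58 [ 0.3887 -0.0633  0.023 ]
shaft_tip [519.8 289.3] 0.82 [ 0.5839 -0.0004  0.1491]
shaft_tip [282.3 208.9] 0.15 [ 0.5    -0.1703  0.0235]
```

View pics/w2.png

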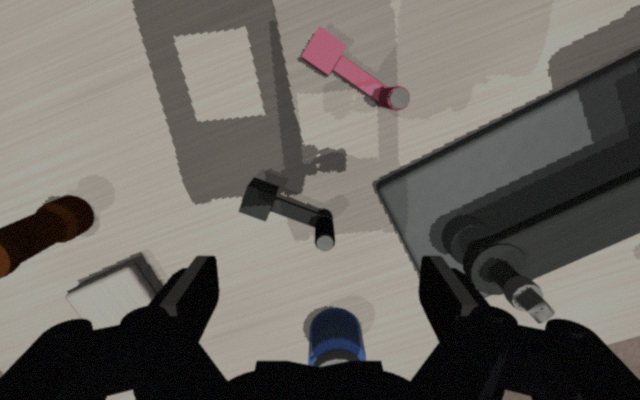

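The wrist view shows the steel crank with its hub at (260,198) and handle at (324,235). The pink decoy is at (350,65) and the screw's square end at (540,305). The candidates are dark (285,210) and pink (350,65); the dark one is the steel crank. Next I'll measure it and the square end from the point cloud, with an enlarged crop.

```bash

cat >> h.py <<'E'
def cloud(c,box):
    x0,y0,x1,y1=box; v,u=np.mgrid[y0:y1,x0:x1]; d=c["depth"][y0:y1,x0:x1]; K=np.array(c["mtx"])
    p=np.stack([(u-K[0,2])/K[0,0]*d,(v-K[1,2])/K[1,1]*d,d],-1).reshape(-1,3)
    ok=d.ravel()>0; return ((p-np.array(c["t"]))@np.array(c["R"]))[ok]
def rect(p):
    (cx,cy),(w,h),a=cv2.minAreaRect((p[:,:2]*1000).astype(np.float32)); return cx/1000,cy/1000,w,h,a
E
python3 - <<'E'
from h import *
np.set_printoptions(precision=4,suppress=True)
c=dict(np.load("w2.npz")); save(c,"w2c.png",(220,150,380,270),5)
p=cloud(c,(230,165,345,260)); z=p[:,2]
print(np.histogram(z,bins=np.arange(-.005,.085,.005)))
h=p[(z>.030)&(z<.045)]; h=h[np.linalg.norm(h[:,:2]-np.median(h[:,:2],0),axis=1)<.03]; print("hub",len(h),h.mean(0),rect(h))
t=p[z>.068]; print("handle",len(t),t.mean(0),rect(t))
a=p[(z>.018)&(z<.028)]; print("arm",len(a),a.mean(0),rect(a))
q=cloud(c,(480,240,580,340)); z=q[:,2]
print(np.histogram(z,bins=np.arange(.13,.18,.004)))
for lo,hi in((.146,.154),(.166,.176)):
  k=q[(z>lo)&(z<hi)]; print(len(k)); 
  if len(k)>3: print(k.mean(0),rect(k))
E
```

```text
(array([6509, 1871,   55,   52,  113,  762,   68,   78,  861,   29,   33,
         37,   38,   34,   52,  244,   43]), array([-0.005,  0.   ,  0.005,  0.01 ,  0.015,  0.02 ,  0.025,  0.03 ,
        0.035,  0.04 ,  0.045,  0.05 ,  0.055,  0.06 ,  0.065,  0.07 ,
        0.075,  0.08 ]))
hub 878 [ 0.4805 -0.1895  0.0372] (0.48130380249023436, -0.19015184020996093, 29.9955997467041, 30.752883911132812, 48.29639434814453)
handle 316 [ 0.5296 -0.1337  0.0731] (0.530307861328125, -0.13382269287109375, 18.2872371673584, 18.369075775146484, 69.87650299072266)
arm 846 [ 0.505  -0.1599  0.0231] (0.504318115234375, -0.16645159912109375, 97.57237243652344, 29.688446044921875, 43.77976608276367)
(array([ 56,  48, 118, 124, 343, 121,  89,  89, 118, 314,  33,   0]), array([0.13 , 0.134, 0.138, 0.142, 0.146, 0.15 , 0.154, 0.158, 0.162,
       0.166, 0.17 , 0.174, 0.178]))
464
[0.5881 0.0007 0.1495] (0.5912393798828125, 0.0021647567749023436, 21.353633880615234, 23.387100219726562, 33.01862716674805)
347
[0.5913 0.0023 0.1685] (0.5923519287109374, 0.0028488502502441405, 14.695623397827148, 13.850564002990723, 24.13331413269043)
```

View pics/w2c.png

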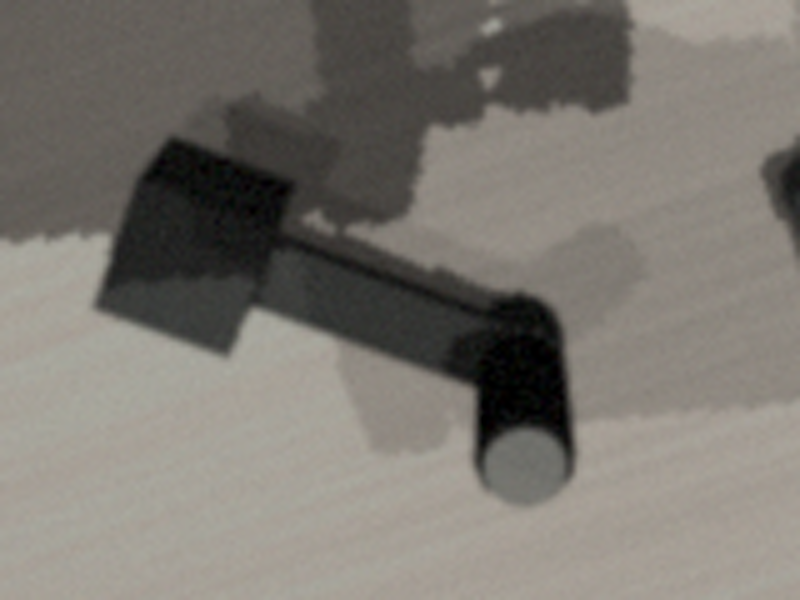

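The crop confirms the dark steel crank: square hub, arm and black sleeve with a grey pin top. Its hub is at about (0.481,-0.190), yaw about 48.6°. I'll turn the tool 111.4° clockwise so its x axis follows the crank's arm, then look at the square end from above.

```bash

for i in 1 2 3 4; do python3 -m crank '[{"dx":0,"dy":0,"dz":0,"ax":0,"ay":0,"az":1},{"dx":0,"dy":0,"dz":0,"ax":0,"ay":0,"az":1},{"dx":0,"dy":0,"dz":0,"ax":0,"ay":0,"az":1},{"dx":0,"dy":0,"dz":0,"ax":0,"ay":0,"az":1},{"dx":0,"dy":0,"dz":0,"ax":0,"ay":0,"az":1}]' >/dev/null; done
python3 -m crank '[{"dx":0,"dy":0,"dz":0,"ax":0,"ay":0,"az":1},{"dx":0,"dy":0,"dz":0,"ax":0,"ay":0,"az":1},{"dx":0,"dy":0,"dz":0,"ax":0,"ay":0,"az":0.28},{"dx":1,"dy":0.07,"dz":0,"ax":0,"ay":0,"az":0},{"dx":1,"dy":0.07,"dz":0,"ax":0,"ay":0,"az":0}]'
python3 -m crank '[{"dx":1,"dy":0.07,"dz":0,"ax":0,"ay":0,"az":0},{"dx":1,"dy":0.07,"dz":0,"ax":0,"ay":0,"az":0},{"dx":1,"dy":0.07,"dz":0,"ax":0,"ay":0,"az":0},{"dx":1,"dy":0.07,"dz":0,"ax":0,"ay":0,"az":0},{"dx":0.24,"dy":0,"dz":0,"ax":0,"ay":0,"az":0}]'
python3 -m crank '[{"dx":0,"dy":0,"dz":0,"ax":0,"ay":0,"az":0},{"dx":0,"dy":0,"dz":0,"ax":0,"ay":0,"az":0}]'
cat > sh.py <<'E'
from h import *
import sys
np.set_printoptions(precision=4,suppress=True)
s,c=wrist(); print(s["ee_pos"],s["orientation"],s["clock"])
r=look_for("shaft_tip",c)[0]; print(r); u,v=map(int,r["xy"]); b=(max(u-60,0),max(v-60,0),min(u+60,639),min(v+60,399))
save(c,sys.argv[1],b,5)
q=cloud(c,b); z=q[:,2]; m=np.linalg.norm(q[:,:2]-[.5915,.0025],axis=1)<.02; q=q[m]; z=q[:,2]
print(np.histogram(z,bins=np.arange(.13,.18,.004)))
for lo,hi in((.145,.154),(.154,.165),(.1675,.175)):
  k=q[(z>lo)&(z<hi)]; print(lo,len(k)); 
  if len(k)>3: print(k.mean(0),rect(k))
E
python3 sh.py sh1.png
```

```text
clock: 6.45
ee_pos: [0.5068, -0.0822, 0.2315]
orientation: [[0.66, 0.751, 0.0], [0.751, -0.66, -0.0], [0.0, 0.0, -1.0]]
wrist_force: [-0.9, 0.7, -0.1]
gripper_width: 1.002
gripper_force: 0.0
clock: 6.95
ee_pos: [0.5833, -0.0059, 0.2313]
orientation: [[0.658, 0.753, 0.001], [0.753, -0.658, 0.0], [0.001, 0.0, -1.0]]
wrist_force: [0.0, -0.1, 0.8]
gripper_width: 0.996
gripper_force: 0.0
clock: 7.15
ee_pos: [0.5812, -0.0082, 0.2311]
orientation: [[0.66, 0.751, -0.001], [0.751, -0.66, -0.0], [-0.001, -0.0, -1.0]]
wrist_force: [-0.1, -0.9, -0.3]
gripper_width: 1.001
gripper_force: 0.0
[ 0.5812 -0.0082  0.2311] [[ 0.6604  0.7509 -0.0009]
 [ 0.7509 -0.6604 -0.0003]
 [-0.0008 -0.0005 -1.    ]] 7.15
{'xy': [324.0, 177.6], 'conf': 0.87}
(array([  0,   9,  30,  37, 291,  92,  38,  37,  81, 377,  62,   0]), array([0.13 , 0.134, 0.138, 0.142, 0.146, 0.15 , 0.154, 0.158, 0.162,
       0.166, 0.17 , 0.174, 0.178]))
0.145 396
[0.5962 0.0075 0.1494] (0.5946514282226563, 0.0046727371215820315, 19.533355712890625, 23.19704818725586, 37.60211181640625)
0.154 112
[0.5968 0.0071 0.16  ] (0.594779052734375, 0.007965831756591797, 9.977019309997559, 19.721145629882812, 69.98070526123047)
0.1675 329
[0.5933 0.0038 0.1692] (0.59320751953125, 0.0034271950721740723, 12.154619216918945, 12.161701202392578, 22.844223022460938)
```

View pics/sh1.png

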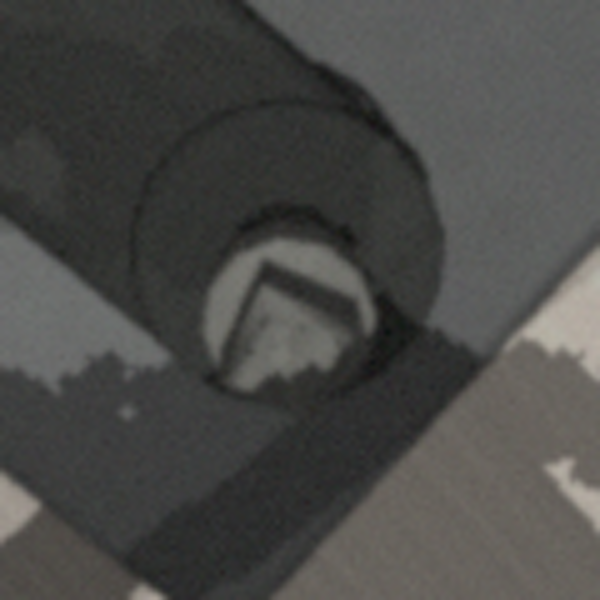

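Seen from above, the square end sits at crop centre (295,330), at about (0.5925,0.003), with its sides at about 24° in the world. The collar and bracket ring lie below it. Now to grasp the hub.

```bash

python3 -m crank '[{"dx":-1,"dy":0.22,"dz":0,"ax":0,"ay":0,"az":0},{"dx":-1,"dy":0.22,"dz":0,"ax":0,"ay":0,"az":0},{"dx":-1,"dy":0.22,"dz":0,"ax":0,"ay":0,"az":0},{"dx":-1,"dy":0.22,"dz":0,"ax":0,"ay":0,"az":0},{"dx":-1,"dy":0.22,"dz":0,"ax":0,"ay":0,"az":0}]' 1 >/dev/null
python3 -m crank '[{"dx":-1,"dy":0.22,"dz":0,"ax":0,"ay":0,"az":0},{"dx":-1,"dy":0.22,"dz":0,"ax":0,"ay":0,"az":0},{"dx":-1,"dy":0.22,"dz":0,"ax":0,"ay":0,"az":0},{"dx":-0.11,"dy":0.03,"dz":1,"ax":0,"ay":0,"az":0},{"dx":0,"dy":0,"dz":1,"ax":0,"ay":0,"az":0}]' 
python3 -m crank '[{"dx":0,"dy":0,"dz":1,"ax":0,"ay":0,"az":0},{"dx":0,"dy":0,"dz":1,"ax":0,"ay":0,"az":0},{"dx":0,"dy":0,"dz":0,"ax":0,"ay":0,"az":0},{"dx":0,"dy":0,"dz":0,"ax":0,"ay":0,"az":0}]'
python3 - <<'E'
from h import *
np.set_printoptions(precision=4,suppress=True)
s,c=wrist(); save(c,"g1.png")
p=cloud(c,(160,0,500,330)); p=p[np.linalg.norm(p[:,:2]-[.481,-.19],axis=1)<.03]; z=p[:,2]
h=p[(z>.030)&(z<.045)]; print(len(h))
if len(h)>20: print(h.mean(0),rect(h))
p=cloud(c,(160,0,500,330)); p=p[np.linalg.norm(p[:,:2]-[.53,-.134],axis=1)<.02]; h=p[p[:,2]>.07]; print(len(h))
if len(h)>20: print(h.mean(0),rect(h))
E
```

```text
clock: 8.25
ee_pos: [0.481, -0.1913, 0.1817]
orientation: [[0.663, 0.749, 0.002], [0.749, -0.663, -0.001], [0.001, 0.002, -1.0]]
wrist_force: [0.6, 0.3, -0.8]
gripper_width: 1.004
gripper_force: 0.0
clock: 8.65
ee_pos: [0.4811, -0.19, 0.1317]
orientation: [[0.662, 0.75, -0.001], [0.75, -0.662, 0.0], [-0.0, -0.001, -1.0]]
wrist_force: [-0.1, 0.4, 0.1]
gripper_width: 1.001
gripper_force: 0.0
1773
[ 0.4823 -0.1897  0.0373] (0.4816570129394531, -0.19050808715820314, 30.705820083618164, 29.854787826538086, 48.31016540527344)
935
[ 0.5315 -0.1344  0.0737] (0.5314696655273438, -0.13447842407226562, 18.853858947753906, 19.25543975830078, 3.536041259765625)
```

View pics/g1.png

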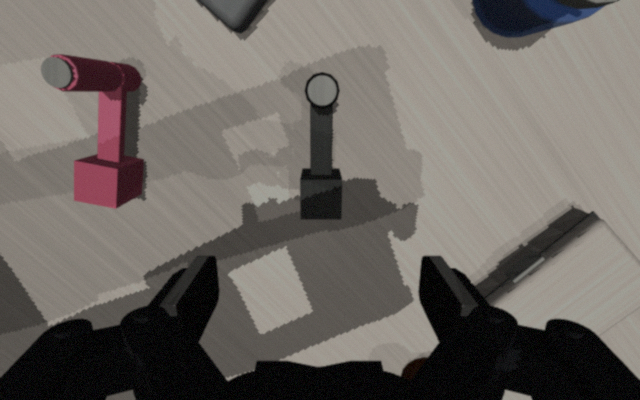

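The tool is centred on the steel hub at (321,195), with the arm straight up the image and the handle at (322,90). The pink one is well clear at (105,180). Descend and grip.

```bash

python3 -m crank '[{"dx":0,"dy":0,"dz":1,"ax":0,"ay":0,"az":0},{"dx":0,"dy":0,"dz":1,"ax":0,"ay":0,"az":0},{"dx":0,"dy":0,"dz":1,"ax":0,"ay":0,"az":0},{"dx":0,"dy":0,"dz":1,"ax":0,"ay":0,"az":0},{"dx":0,"dy":0,"dz":0.95,"ax":0,"ay":0,"az":0}]' 1 
python3 -m crank '[{"dx":0,"dy":0,"dz":0,"ax":0,"ay":0,"az":0},{"dx":0,"dy":0,"dz":0,"ax":0,"ay":0,"az":0},{"dx":0,"dy":0,"dz":0,"ax":0,"ay":0,"az":0},{"dx":0,"dy":0,"dz":0,"ax":0,"ay":0,"az":0},{"dx":0,"dy":0,"dz":0,"ax":0,"ay":0,"az":0}]' -1 50
python3 -m crank '[{"dx":0,"dy":0,"dz":0,"ax":0,"ay":0,"az":0},{"dx":0,"dy":0,"dz":0,"ax":0,"ay":0,"az":0},{"dx":0,"dy":0,"dz":0,"ax":0,"ay":0,"az":0}]'
```

```text
clock: 9.2
ee_pos: [0.483, -0.1903, 0.0083]
orientation: [[0.661, 0.75, 0.003], [0.75, -0.661, -0.001], [0.001, 0.003, -1.0]]
wrist_force: [0.2, -0.8, -0.4]
gripper_width: 1.0
gripper_force: 0.0
clock: 9.7
ee_pos: [0.4828, -0.1902, 0.0093]
orientation: [[0.661, 0.75, 0.003], [0.75, -0.661, -0.001], [0.001, 0.003, -1.0]]
wrist_force: [-1.5, -0.5, 7.9]
gripper_width: 0.346
gripper_force: 49.2
clock: 10.0
ee_pos: [0.4828, -0.1902, 0.0093]
orientation: [[0.661, 0.75, 0.003], [0.75, -0.661, -0.001], [0.001, 0.003, -1.0]]
wrist_force: [-1.1, -0.3, 8.6]
gripper_width: 0.346
gripper_force: 49.2
```

```bash

python3 -m crank '[{"dx":0,"dy":0,"dz":-0.5,"ax":0,"ay":0,"az":0},{"dx":0,"dy":0,"dz":-1,"ax":0,"ay":0,"az":0},{"dx":0,"dy":0,"dz":-1,"ax":0,"ay":0,"az":0},{"dx":0,"dy":0,"dz":-1,"ax":0,"ay":0,"az":0},{"dx":0,"dy":0,"dz":-1,"ax":0,"ay":0,"az":0}]'  
python3 -m crank '[{"dx":0,"dy":0,"dz":-1,"ax":0,"ay":0,"az":0},{"dx":0,"dy":0,"dz":-1,"ax":0,"ay":0,"az":0},{"dx":0,"dy":0,"dz":-1,"ax":0,"ay":0,"az":0},{"dx":0,"dy":0,"dz":-0.5,"ax":0,"ay":0,"az":0},{"dx":0.97,"dy":-0.2,"dz":0,"ax":0,"ay":0,"az":0}]'
python3 -m crank '[{"dx":0.97,"dy":-0.2,"dz":0,"ax":0,"ay":0,"az":0},{"dx":0.97,"dy":-0.2,"dz":0,"ax":0,"ay":0,"az":0},{"dx":0.97,"dy":-0.2,"dz":0,"ax":0,"ay":0,"az":0},{"dx":0.97,"dy":-0.2,"dz":0,"ax":0,"ay":0,"az":0},{"dx":0.97,"dy":-0.2,"dz":0,"ax":0,"ay":0,"az":0}]'
python3 -m crank '[{"dx":0.97,"dy":-0.2,"dz":0,"ax":0,"ay":0,"az":0},{"dx":0.97,"dy":-0.2,"dz":0,"ax":0,"ay":0,"az":0},{"dx":0.97,"dy":-0.2,"dz":0,"ax":0,"ay":0,"az":0},{"dx":0,"dy":0,"dz":0,"ax":0,"ay":0,"az":0.98},{"dx":0,"dy":0,"dz":0,"ax":0,"ay":0,"az":0.98}]'
python3 -m crank '[{"dx":0,"dy":0,"dz":0,"ax":0,"ay":0,"az":0.98},{"dx":0,"dy":0,"dz":0,"ax":0,"ay":0,"az":0.98},{"dx":0,"dy":0,"dz":0,"ax":0,"ay":0,"az":0.98},{"dx":0,"dy":0,"dz":0,"ax":0,"ay":0,"az":0},{"dx":0,"dy":0,"dz":0,"ax":0,"ay":0,"az":0}]'
python3 - <<'E'
from h import *
np.set_printoptions(precision=4,suppress=True)
s,c=wrist(); save(c,"p1.png"); print(s["ee_pos"],s["orientation"][:,0])
print(look_for("crank",c)[:2],look_for("crank_handle",c)[:2])
q=cloud(c,(200,0,440,390)); q=(q-s["ee_pos"])@s["orientation"] # tool frame
for n,m in(("handle",(abs(q[:,0]-.075)<.02)&(abs(q[:,1])<.02)&(q[:,2]<-.055)),("hub",(abs(q[:,0])<.02)&(abs(q[:,1])<.02)&(abs(q[:,2]+.029)<.01))):
  k=q[m]; print(n,len(k)); 
  if len(k)>9: print(k.mean(0),k.min(0),k.max(0),rect(k))
E
```

```text
clock: 10.5
ee_pos: [0.4813, -0.1896, 0.1222]
orientation: [[0.661, 0.75, 0.0], [0.75, -0.661, -0.0], [0.0, 0.0, -1.0]]
wrist_force: [0.2, 0.4, -2.9]
gripper_width: 0.344
gripper_force: 49.9
clock: 11.0
ee_pos: [0.494, -0.1697, 0.2102]
orientation: [[0.662, 0.749, 0.003], [0.749, -0.662, -0.002], [0.001, 0.004, -1.0]]
wrist_force: [-0.0, 0.9, -2.9]
gripper_width: 0.343
gripper_force: 50.1
clock: 11.5
ee_pos: [0.5551, -0.0597, 0.2076]
orientation: [[0.661, 0.75, -0.001], [0.75, -0.661, 0.0], [-0.0, -0.001, -1.0]]
wrist_force: [0.6, 0.1, -3.2]
gripper_width: 0.341
gripper_force: 50.0
clock: 12.0
ee_pos: [0.5917, 0.0047, 0.2073]
orientation: [[0.78, 0.625, -0.001], [0.625, -0.78, -0.0], [-0.001, -0.001, -1.0]]
wrist_force: [0.5, 0.1, -2.0]
gripper_width: 0.345
gripper_force: 49.9
clock: 12.5
ee_pos: [0.5917, 0.0038, 0.2075]
orientation: [[0.912, 0.411, -0.0], [0.411, -0.912, -0.0], [-0.0, -0.0, -1.0]]
wrist_force: [0.2, 0.7, -2.3]
gripper_width: 0.338
gripper_force: 49.9
[0.5917 0.0038 0.2075] [ 0.9117  0.4109 -0.0004]
[{'xy': [319.1, 199.5], 'conf': 0.8}, {'xy': [292.7, 349.1], 'conf': 0.8}] [{'xy': [318.7, 201.4], 'conf': 0.96}, {'xy': [294.5, 347.7], 'conf': 0.84}]
handle 6047
[ 0.0742  0.     -0.0643] [ 0.0641 -0.0098 -0.0675] [ 0.0839  0.01   -0.059 ] (0.07403107452392578, 3.8059234619140626e-05, 19.29959487915039, 19.463520050048828, 45.21295928955078)
hub 7876
[ 0.0023 -0.0002 -0.0289] [-0.0167 -0.02   -0.039 ] [ 0.0149  0.02   -0.019 ] (-0.0007828788757324219, -0.00014353179931640624, 31.572906494140625, 39.994873046875, 0.7119344472885132)
```

View pics/p1.png

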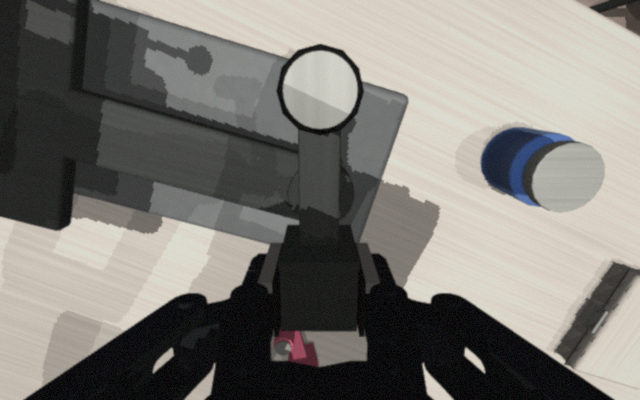

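The crank is held square in the gripper: handle top at (320,88), hub at (318,290). The hub is 0.8 mm behind the TCP, and its underside is 9.5 mm below it. I'll correct the offset and lower onto the square end with short rows.

```bash

python3 -m crank '[{"dx":0.06,"dy":0.05,"dz":0.4,"ax":0,"ay":0,"az":0},{"dx":0,"dy":0,"dz":0.4,"ax":0,"ay":0,"az":0},{"dx":0,"dy":0,"dz":0.2,"ax":0,"ay":0,"az":0},{"dx":0,"dy":0,"dz":0,"ax":0,"ay":0,"az":0}]'  
python3 -m crank '[{"dx":0,"dy":0,"dz":0.1,"ax":0,"ay":0,"az":0},{"dx":0,"dy":0,"dz":0.1,"ax":0,"ay":0,"az":0},{"dx":0,"dy":0,"dz":0.1,"ax":0,"ay":0,"az":0}]'  
```

```text
clock: 13.05
ee_pos: [0.5931, 0.0033, 0.181]
orientation: [[0.913, 0.409, -0.003], [0.409, -0.913, 0.0], [-0.002, -0.001, -1.0]]
wrist_force: [0.4, 0.3, -2.7]
gripper_width: 0.349
gripper_force: 50.0
clock: 13.35
ee_pos: [0.5941, 0.0033, 0.1751]
orientation: [[0.913, 0.409, 0.0], [0.409, -0.913, -0.0], [0.0, 0.0, -1.0]]
wrist_force: [0.5, -0.4, -1.6]
gripper_width: 0.344
gripper_force: 50.0
```

```bash

python3 -m crank '[{"dx":0,"dy":0,"dz":0.08,"ax":0,"ay":0,"az":0},{"dx":0,"dy":0,"dz":0.08,"ax":0,"ay":0,"az":0},{"dx":0,"dy":0,"dz":0.04,"ax":0,"ay":0,"az":0}]'  
python3 -m crank '[{"dx":0,"dy":0,"dz":0.08,"ax":0,"ay":0,"az":0},{"dx":0,"dy":0,"dz":0.08,"ax":0,"ay":0,"az":0},{"dx":0,"dy":0,"dz":0,"ax":0,"ay":0,"az":0}]'  
```

```text
clock: 13.65
ee_pos: [0.5939, 0.0033, 0.1698]
orientation: [[0.913, 0.409, -0.0], [0.409, -0.913, 0.0], [-0.0, -0.0, -1.0]]
wrist_force: [-0.8, 0.3, -2.1]
gripper_width: 0.343
gripper_force: 50.0
clock: 13.95
ee_pos: [0.5938, 0.0033, 0.1657]
orientation: [[0.913, 0.409, -0.0], [0.409, -0.913, 0.0], [-0.0, -0.0, -1.0]]
wrist_force: [0.6, 0.1, -2.8]
gripper_width: 0.345
gripper_force: 50.0
```

```bash

python3 -m crank '[{"dx":0,"dy":0,"dz":0.08,"ax":0,"ay":0,"az":0},{"dx":0,"dy":0,"dz":0.08,"ax":0,"ay":0,"az":0},{"dx":0,"dy":0,"dz":0.04,"ax":0,"ay":0,"az":0},{"dx":0,"dy":0,"dz":0,"ax":0,"ay":0,"az":0}]'  
python3 -m crank '[{"dx":0,"dy":0,"dz":0.04,"ax":0,"ay":0,"az":0},{"dx":0,"dy":0,"dz":0.02,"ax":0,"ay":0,"az":0},{"dx":0,"dy":0,"dz":0,"ax":0,"ay":0,"az":0}]'  
```

```text
clock: 14.35
ee_pos: [0.5938, 0.0033, 0.1608]
orientation: [[0.913, 0.409, -0.0], [0.409, -0.913, 0.0], [-0.0, -0.0, -1.0]]
wrist_force: [0.2, 0.4, -2.6]
gripper_width: 0.34
gripper_force: 50.0
clock: 14.65
ee_pos: [0.5939, 0.0033, 0.1595]
orientation: [[0.913, 0.409, -0.0], [0.409, -0.913, -0.0], [-0.0, -0.0, -1.0]]
wrist_force: [-0.5, -0.2, -2.1]
gripper_width: 0.346
gripper_force: 50.0
```

```bash

python3 -m crank '[{"dx":0,"dy":0,"dz":0.04,"ax":0,"ay":0,"az":0},{"dx":0,"dy":0,"dz":0,"ax":0,"ay":0,"az":0}]'  
python3 -m crank '[{"dx":0,"dy":0,"dz":0.04,"ax":0,"ay":0,"az":0},{"dx":0,"dy":0,"dz":0,"ax":0,"ay":0,"az":0}]'  
```

```text
clock: 14.85
ee_pos: [0.5941, 0.0033, 0.1593]
orientation: [[0.913, 0.409, 0.0], [0.409, -0.913, -0.0], [0.0, 0.0, -1.0]]
wrist_force: [-2.9, 0.3, 4.2]
gripper_width: 0.341
gripper_force: 50.9
clock: 15.05
ee_pos: [0.5941, 0.0033, 0.1592]
orientation: [[0.913, 0.409, 0.001], [0.409, -0.913, -0.0], [0.001, 0.0, -1.0]]
wrist_force: [-6.4, -0.3, 13.4]
gripper_width: 0.341
gripper_force: 52.2
```

Seated: firm contact with the underside at z ≈ 0.150. Release, rise a little, and straddle along the arm to the handle.

```bash

python3 -m crank '[{"dx":0,"dy":0,"dz":-0.04,"ax":0,"ay":0,"az":0},{"dx":0,"dy":0,"dz":0,"ax":0,"ay":0,"az":0},{"dx":0,"dy":0,"dz":0,"ax":0,"ay":0,"az":0},{"dx":0,"dy":0,"dz":0,"ax":0,"ay":0,"az":0},{"dx":0,"dy":0,"dz":0,"ax":0,"ay":0,"az":0}]' 1 
python3 -m crank '[{"dx":0,"dy":0,"dz":-0.5,"ax":0,"ay":0,"az":0},{"dx":0,"dy":0,"dz":-0.51,"ax":0,"ay":0,"az":0},{"dx":0,"dy":0,"dz":0,"ax":0,"ay":0,"az":0},{"dx":0,"dy":0,"dz":0,"ax":0,"ay":0,"az":0}]'  
cat > cr.py <<'E'
from h import *
import sys
np.set_printoptions(precision=4,suppress=True)
s,c=wrist(); save(c,sys.argv[1]); print(s["ee_pos"],s["clock"])
w=cloud(c,(150,0,490,399)); q=(w-s["ee_pos"])@s["orientation"]
m=(np.linalg.norm(w[:,:2]-[.593,.003],axis=1)<.1)&(w[:,2]>.218)&(w[:,2]<.232)&(abs(q[:,1])<.03); k=w[m]; print("handle top",len(k),k.mean(0),rect(k),rect(q[m])[:2])
m=(np.linalg.norm(w[:,:2]-[.593,.003],axis=1)<.022)&(w[:,2]>.18)&(w[:,2]<.2); k=w[m]; print("hub top",len(k))
if len(k)>9: print(k.mean(0),rect(k))
E
python3 cr.py r1.png
```

```text
clock: 15.55
ee_pos: [0.5939, 0.0033, 0.1584]
orientation: [[0.913, 0.409, -0.0], [0.409, -0.913, 0.0], [-0.0, -0.0, -1.0]]
wrist_force: [-0.6, -0.3, -0.2]
gripper_width: 0.997
gripper_force: 0.0
clock: 15.95
ee_pos: [0.5944, 0.0033, 0.1847]
orientation: [[0.913, 0.409, 0.002], [0.409, -0.913, 0.0], [0.002, 0.001, -1.0]]
wrist_force: [1.0, -0.1, -0.2]
gripper_width: 1.0
gripper_force: 0.0
[0.5944 0.0033 0.1847] 15.95
handle top 1010 [0.6656 0.036  0.2186] (0.6671220092773438, 0.03668765640258789, 15.132941246032715, 15.63923168182373, 16.35152816772461) (0.080041259765625, -0.0007702064514160156)
hub top 4487
[0.5968 0.0051 0.1882] (0.5959364013671875, 0.004754955291748047, 30.819053649902344, 30.045154571533203, 24.308307647705078)
```

```bash

python3 -m crank '[{"dx":0.78,"dy":0,"dz":0,"ax":0,"ay":0,"az":0},{"dx":0.78,"dy":0,"dz":0,"ax":0,"ay":0,"az":0},{"dx":0.77,"dy":0,"dz":0,"ax":0,"ay":0,"az":0},{"dx":0.77,"dy":0,"dz":0.1,"ax":0,"ay":0,"az":0},{"dx":0,"dy":0,"dz":0.1,"ax":0,"ay":0,"az":0}]' 1 
python3 -m crank '[{"dx":0,"dy":0,"dz":0,"ax":0,"ay":0,"az":0},{"dx":0,"dy":0,"dz":0,"ax":0,"ay":0,"az":0},{"dx":0,"dy":0,"dz":0,"ax":0,"ay":0,"az":0},{"dx":0,"dy":0,"dz":0,"ax":0,"ay":0,"az":0},{"dx":0,"dy":0,"dz":0,"ax":0,"ay":0,"az":0}]' -1 30
python3 -m crank '[{"dx":0,"dy":0,"dz":0,"ax":0,"ay":0,"az":0},{"dx":0,"dy":0,"dz":0,"ax":0,"ay":0,"az":0}]'
python3 cr.py r2.png
```

```text
clock: 16.5
ee_pos: [0.6662, 0.0358, 0.1782]
orientation: [[0.912, 0.409, 0.001], [0.409, -0.912, 0.0], [0.001, 0.0, -1.0]]
wrist_force: [0.9, -0.4, 0.4]
gripper_width: 0.999
gripper_force: 0.0
clock: 17.0
ee_pos: [0.6645, 0.0347, 0.1791]
orientation: [[0.913, 0.408, 0.0], [0.408, -0.913, -0.0], [0.0, 0.0, -1.0]]
wrist_force: [-0.7, -0.3, 1.2]
gripper_width: 0.223
gripper_force: 30.2
clock: 17.2
ee_pos: [0.6645, 0.0348, 0.1789]
orientation: [[0.913, 0.409, -0.0], [0.409, -0.913, -0.0], [-0.0, 0.0, -1.0]]
wrist_force: [-1.3, -0.0, 0.8]
gripper_width: 0.22
gripper_force: 30.3
[0.6645 0.0348 0.1789] 17.2
handle top 3489 [0.6719 0.0376 0.2251] (0.66521533203125, 0.03511823272705078, 27.150476455688477, 59.999671936035156, 24.29316520690918) (0.0007247152328491211, 2.5114059448242187e-05)
hub top 0
```

View pics/r2.png

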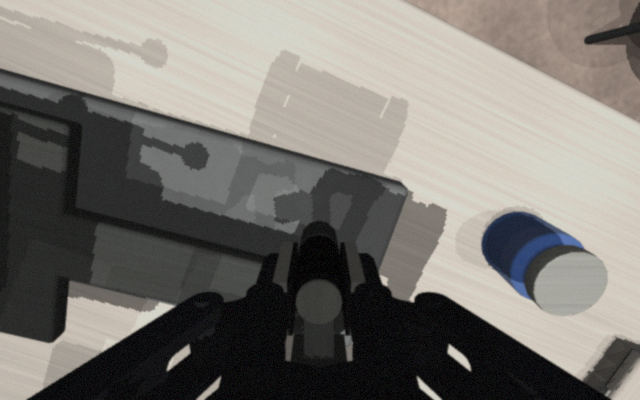

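The handle sleeve is gripped at (318,300), just past the arm. The tool's y axis points along the clockwise tangent, so with the hand's orientation fixed I walk a 78 mm circle in 10° rows. First quarter turn, watching the force:

```bash

python3 -m crank '[{"dx":-0.047,"dy":0.54,"dz":0,"ax":0,"ay":0,"az":0},{"dx":-0.14,"dy":0.524,"dz":0,"ax":0,"ay":0,"az":0},{"dx":-0.229,"dy":0.491,"dz":0,"ax":0,"ay":0,"az":0},{"dx":-0.311,"dy":0.444,"dz":0,"ax":0,"ay":0,"az":0}]' | grep -v orient
python3 -m crank '[{"dx":-0.383,"dy":0.383,"dz":0,"ax":0,"ay":0,"az":0},{"dx":-0.444,"dy":0.311,"dz":0,"ax":0,"ay":0,"az":0},{"dx":-0.491,"dy":0.229,"dz":0,"ax":0,"ay":0,"az":0},{"dx":-0.524,"dy":0.14,"dz":0,"ax":0,"ay":0,"az":0},{"dx":-0.54,"dy":0.047,"dz":0,"ax":0,"ay":0,"az":0}]' | grep -v orient
```

```text
clock: 17.65
ee_pos: [0.6684, -0.0191, 0.179]
wrist_force: [-5.0, 5.0, 6.3]
gripper_width: 0.225
gripper_force: 32.9
clock: 18.15
ee_pos: [0.6271, -0.0672, 0.1813]
wrist_force: [0.2, 6.6, 10.8]
gripper_width: 0.227
gripper_force: 52.5
```

Tangential drag is about 3 N as described. The pads hold the sleeve upright here, so the crank wants to be about 2.5 mm higher and on a smaller radius. Correcting, then the second quarter.

```bash

python3 -m crank '[{"dx":0,"dy":-0.1,"dz":-0.1,"ax":0,"ay":0,"az":0},{"dx":-0.524,"dy":-0.046,"dz":0,"ax":0,"ay":0,"az":0},{"dx":-0.508,"dy":-0.136,"dz":0,"ax":0,"ay":0,"az":0},{"dx":-0.477,"dy":-0.222,"dz":0,"ax":0,"ay":0,"az":0},{"dx":-0.431,"dy":-0.302,"dz":0,"ax":0,"ay":0,"az":0}]' | grep -v orient
python3 -m crank '[{"dx":-0.372,"dy":-0.372,"dz":0,"ax":0,"ay":0,"az":0},{"dx":-0.302,"dy":-0.431,"dz":0,"ax":0,"ay":0,"az":0},{"dx":-0.222,"dy":-0.477,"dz":0,"ax":0,"ay":0,"az":0},{"dx":-0.136,"dy":-0.508,"dz":0,"ax":0,"ay":0,"az":0},{"dx":-0.046,"dy":-0.524,"dz":0,"ax":0,"ay":0,"az":0}]' | grep -v orient
python3 -c "
from h import *
s=get_state();d=(s['ee_pos']-[.593,.003,0])@s['orientation'];f=s['wrist_force']@s['orientation'];print(d[:2],np.hypot(*d[:2]),np.degrees(np.arctan2(d[1],d[0])),f)"
```

```text
clock: 18.65
ee_pos: [0.5753, -0.0716, 0.1831]
wrist_force: [2.8, -2.4, 7.7]
gripper_width: 0.226
gripper_force: 32.8
clock: 19.15
ee_pos: [0.5235, -0.0306, 0.1823]
wrist_force: [-9.4, -8.8, 12.6]
gripper_width: 0.225
gripper_force: 32.5
[-0.07762174  0.0029249 ] 0.07767683179380876 177.84202956619274 [-12.24143552   4.20121163 -12.50761897]
```

```bash

cat > f.py <<'E'
from h import *
s=get_state();R=s['orientation'];d=(s['ee_pos']-[.592,.0025,0])@R;f=s['wrist_force']@R;r=np.hypot(*d[:2]);e=d[:2]/r
print("t %.2f r %.4f psi %.1f z %.4f | Frad %.1f Ftan %.1f Fup %.1f grip %.0f"%(s["clock"],r,np.degrees(np.arctan2(d[1],d[0])),s["ee_pos"][2],f[:2]@e,f[:2]@[-e[1],e[0]],-f[2],s["gripper_force"]))
E
python3 -m crank '[{"dx":0,"dy":0,"dz":-0.12,"ax":0,"ay":0,"az":0},{"dx":0.046,"dy":-0.524,"dz":0,"ax":0,"ay":0,"az":0},{"dx":0.136,"dy":-0.508,"dz":0,"ax":0,"ay":0,"az":0},{"dx":0.222,"dy":-0.477,"dz":0,"ax":0,"ay":0,"az":0},{"dx":0.302,"dy":-0.431,"dz":0,"ax":0,"ay":0,"az":0}]' >/dev/null; python3 f.py
python3 -m crank '[{"dx":0.372,"dy":-0.372,"dz":0,"ax":0,"ay":0,"az":0},{"dx":0.431,"dy":-0.302,"dz":0,"ax":0,"ay":0,"az":0},{"dx":0.477,"dy":-0.222,"dz":0,"ax":0,"ay":0,"az":0},{"dx":0.508,"dy":-0.136,"dz":0,"ax":0,"ay":0,"az":0},{"dx":0.524,"dy":-0.046,"dz":0,"ax":0,"ay":0,"az":0}]'  >/dev/null; python3 f.py
```

```text
t 19.65 r 0.0757 psi -140.7 z 0.1839 | Frad 4.9 Ftan -3.1 Fup 2.5 grip 32
t 20.15 r 0.0749 psi -89.0 z 0.1840 | Frad -1.8 Ftan -3.2 Fup -0.6 grip 31
```

```bash

python3 -m crank '[{"dx":0.524,"dy":0.046,"dz":0,"ax":0,"ay":0,"az":0},{"dx":0.508,"dy":0.136,"dz":0,"ax":0,"ay":0,"az":0},{"dx":0.477,"dy":0.222,"dz":0,"ax":0,"ay":0,"az":0},{"dx":0.431,"dy":0.302,"dz":0,"ax":0,"ay":0,"az":0}]' >/dev/null; python3 f.py
python3 -m crank '[{"dx":0.372,"dy":0.372,"dz":0,"ax":0,"ay":0,"az":0},{"dx":0.302,"dy":0.431,"dz":0,"ax":0,"ay":0,"az":0},{"dx":0.222,"dy":0.477,"dz":0,"ax":0,"ay":0,"az":0},{"dx":0.136,"dy":0.508,"dz":0,"ax":0,"ay":0,"az":0},{"dx":0.046,"dy":0.524,"dz":0,"ax":0,"ay":0,"az":0}]'  >/dev/null; python3 f.py
python3 -m crank '[{"dx":-0.046,"dy":0.524,"dz":0,"ax":0,"ay":0,"az":0},{"dx":-0.136,"dy":0.508,"dz":0,"ax":0,"ay":0,"az":0},{"dx":-0.222,"dy":0.477,"dz":0,"ax":0,"ay":0,"az":0},{"dx":-0.302,"dy":0.431,"dz":0,"ax":0,"ay":0,"az":0}]' >/dev/null; python3 f.py
python3 -m crank '[{"dx":-0.372,"dy":0.372,"dz":0,"ax":0,"ay":0,"az":0},{"dx":-0.431,"dy":0.302,"dz":0,"ax":0,"ay":0,"az":0},{"dx":-0.477,"dy":0.222,"dz":0,"ax":0,"ay":0,"az":0},{"dx":-0.508,"dy":0.136,"dz":0,"ax":0,"ay":0,"az":0},{"dx":-0.524,"dy":0.046,"dz":0,"ax":0,"ay":0,"az":0}]'  >/dev/null; python3 f.py
```

```text
t 20.55 r 0.0745 psi -48.6 z 0.1835 | Frad -10.7 Ftan -3.0 Fup -2.1 grip 31
t 21.05 r 0.0744 psi 0.0 z 0.1828 | Frad -11.5 Ftan -4.5 Fup -0.5 grip 31
t 21.45 r 0.0746 psi 39.1 z 0.1831 | Frad -11.0 Ftan -2.7 Fup 0.3 grip 31
t 21.95 r 0.0752 psi 87.5 z 0.1840 | Frad -6.7 Ftan -4.2 Fup -2.6 grip 31
```

```bash

python3 -m crank '[{"dx":-0.57,"dy":-0.086,"dz":0,"ax":0,"ay":0,"az":0},{"dx":-0.508,"dy":-0.136,"dz":0,"ax":0,"ay":0,"az":0},{"dx":-0.477,"dy":-0.222,"dz":0,"ax":0,"ay":0,"az":0},{"dx":-0.431,"dy":-0.302,"dz":0,"ax":0,"ay":0,"az":0}]' >/dev/null; python3 f.py
python3 -m crank '[{"dx":-0.372,"dy":-0.372,"dz":0,"ax":0,"ay":0,"az":0},{"dx":-0.302,"dy":-0.431,"dz":0,"ax":0,"ay":0,"az":0},{"dx":-0.222,"dy":-0.477,"dz":0,"ax":0,"ay":0,"az":0},{"dx":-0.136,"dy":-0.508,"dz":0,"ax":0,"ay":0,"az":0},{"dx":-0.046,"dy":-0.524,"dz":0,"ax":0,"ay":0,"az":0}]' >/dev/null; python3 f.py
python3 -m crank '[{"dx":0.046,"dy":-0.524,"dz":0,"ax":0,"ay":0,"az":0},{"dx":0.136,"dy":-0.508,"dz":0,"ax":0,"ay":0,"az":0},{"dx":0.222,"dy":-0.477,"dz":0,"ax":0,"ay":0,"az":0},{"dx":0.302,"dy":-0.431,"dz":0,"ax":0,"ay":0,"az":0}]' >/dev/null; python3 f.py
python3 -m crank '[{"dx":0.372,"dy":-0.372,"dz":0,"ax":0,"ay":0,"az":0},{"dx":0.431,"dy":-0.302,"dz":0,"ax":0,"ay":0,"az":0},{"dx":0.477,"dy":-0.222,"dz":0,"ax":0,"ay":0,"az":0},{"dx":0.508,"dy":-0.136,"dz":0,"ax":0,"ay":0,"az":0},{"dx":0.524,"dy":-0.046,"dz":0,"ax":0,"ay":0,"az":0}]'  >/dev/null; python3 f.py
```

```text
t 22.35 r 0.0754 psi 129.7 z 0.1845 | Frad 2.3 Ftan -3.7 Fup -2.4 grip 31
t 22.85 r 0.0755 psi -178.5 z 0.1844 | Frad 0.2 Ftan -2.7 Fup -1.6 grip 31
t 23.25 r 0.0752 psi -137.9 z 0.1843 | Frad -7.5 Ftan -2.5 Fup -5.1 grip 31
t 23.75 r 0.0750 psi -89.2 z 0.1838 | Frad -17.0 Ftan -2.3 Fup -5.3 grip 31
```

```bash

python3 -m crank '[{"dx":0.52,"dy":0.11,"dz":0.03,"ax":0,"ay":0,"az":0},{"dx":0.505,"dy":0.135,"dz":0,"ax":0,"ay":0,"az":0},{"dx":0.474,"dy":0.22,"dz":0,"ax":0,"ay":0,"az":0},{"dx":0.428,"dy":0.3,"dz":0,"ax":0,"ay":0,"az":0}]' >/dev/null; python3 f.py
python3 -m crank '[{"dx":0.37,"dy":0.37,"dz":0,"ax":0,"ay":0,"az":0},{"dx":0.3,"dy":0.428,"dz":0,"ax":0,"ay":0,"az":0},{"dx":0.22,"dy":0.474,"dz":0,"ax":0,"ay":0,"az":0},{"dx":0.135,"dy":0.505,"dz":0,"ax":0,"ay":0,"az":0},{"dx":0.046,"dy":0.52,"dz":0,"ax":0,"ay":0,"az":0}]'  >/dev/null; python3 f.py
python3 -m crank '[{"dx":-0.046,"dy":0.52,"dz":0,"ax":0,"ay":0,"az":0},{"dx":-0.135,"dy":0.505,"dz":0,"ax":0,"ay":0,"az":0},{"dx":-0.22,"dy":0.474,"dz":0,"ax":0,"ay":0,"az":0},{"dx":-0.3,"dy":0.428,"dz":0,"ax":0,"ay":0,"az":0}]' >/dev/null; python3 f.py
python3 -m crank '[{"dx":-0.37,"dy":0.37,"dz":0,"ax":0,"ay":0,"az":0},{"dx":-0.428,"dy":0.3,"dz":0,"ax":0,"ay":0,"az":0},{"dx":-0.474,"dy":0.22,"dz":0,"ax":0,"ay":0,"az":0},{"dx":-0.505,"dy":0.135,"dz":0,"ax":0,"ay":0,"az":0},{"dx":-0.52,"dy":0.046,"dz":0,"ax":0,"ay":0,"az":0}]'  >/dev/null; python3 f.py
python3 - <<'E'
from h import *
np.set_printoptions(precision=4,suppress=True)
s,c=wrist(); save(c,"k1.png")
for n in("scene","top"):
  k=read_camera(n)
  for th in("table_boss","stop"): print(n,th,[(r["xy"],round(r["conf"],2),world(k,r["xy"])) for r in look_for(th,k)[:1]])
  if n=="scene": save(k,"k2.png",(280,120,440,240),5)
E
```

```text
t 24.15 r 0.0750 psi -50.6 z 0.1830 | Frad -9.2 Ftan -2.1 Fup 1.9 grip 32
t 24.65 r 0.0746 psi -1.8 z 0.1829 | Frad -5.4 Ftan -2.9 Fup 1.6 grip 32
t 25.05 r 0.0750 psi 39.3 z 0.1833 | Frad -6.5 Ftan -3.9 Fup 0.6 grip 32
t 25.55 r 0.0755 psi 89.4 z 0.1838 | Frad -5.6 Ftan -2.2 Fup -0.2 grip 32
scene table_boss [([382.3, 153.5], 0.64, array([0.5606, 0.2378, 0.1207]))]
scene stop [([395.0, 111.7], 0.81, array([0.5562, 0.2665, 0.2618]))]
top table_boss [([263.0, 176.3], 0.98, array([0.5831, 0.21  , 0.1141]))]
top stop [([192.6, 177.9], 0.75, array([0.538 , 0.2973, 0.5355]))]
```

View pics/k2.png

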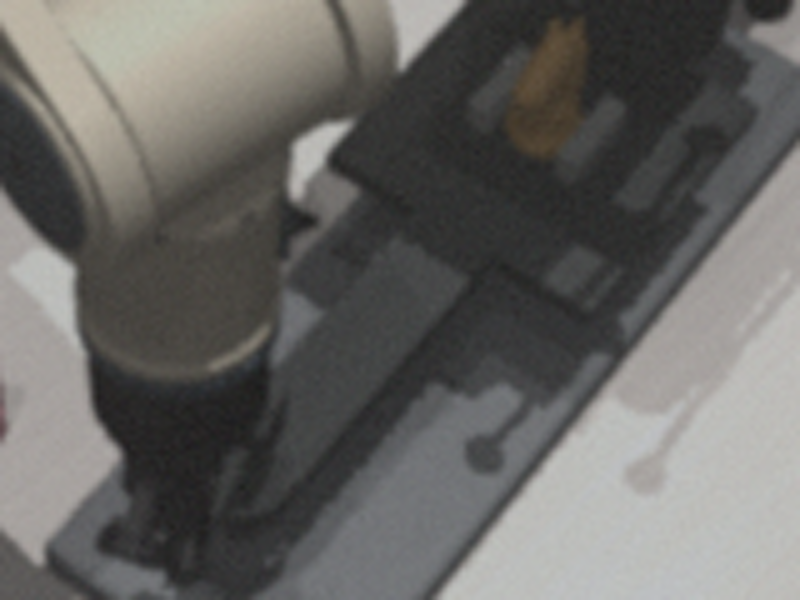

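The table has risen about 12 mm and still turns freely after 2.25 turns; the crop shows the gripper on the handle at lower left and the knight in place. I'll go on to about 2.45 turns, then take small guarded steps.

```bash

cat >> f.py <<'E'
import sys
sys.exit(int(f[:2]@[-e[1],e[0]]<-7))
E
python3 -m crank '[{"dx":-0.52,"dy":-0.07,"dz":0,"ax":0,"ay":0,"az":0},{"dx":-0.505,"dy":-0.135,"dz":0,"ax":0,"ay":0,"az":0},{"dx":-0.474,"dy":-0.22,"dz":0,"ax":0,"ay":0,"az":0},{"dx":-0.428,"dy":-0.3,"dz":0,"ax":0,"ay":0,"az":0}]' >/dev/null; python3 f.py &&
python3 -m crank '[{"dx":-0.37,"dy":-0.37,"dz":0,"ax":0,"ay":0,"az":0},{"dx":-0.3,"dy":-0.428,"dz":0,"ax":0,"ay":0,"az":0},{"dx":-0.22,"dy":-0.474,"dz":0,"ax":0,"ay":0,"az":0}]' >/dev/null && python3 f.py && 
python3 -m crank '[{"dx":-0.068,"dy":-0.253,"dz":0,"ax":0,"ay":0,"az":0},{"dx":-0.068,"dy":-0.253,"dz":0,"ax":0,"ay":0,"az":0}]' >/dev/null && python3 f.py && 
python3 -m crank '[{"dx":-0.023,"dy":-0.26,"dz":0,"ax":0,"ay":0,"az":0},{"dx":-0.023,"dy":-0.26,"dz":0,"ax":0,"ay":0,"az":0}]' >/dev/null && python3 f.py && 
python3 -m crank '[{"dx":0.023,"dy":-0.26,"dz":0,"ax":0,"ay":0,"az":0},{"dx":0.023,"dy":-0.26,"dz":0,"ax":0,"ay":0,"az":0}]' >/dev/null && python3 f.py && 
python3 -m crank '[{"dx":0.068,"dy":-0.253,"dz":0,"ax":0,"ay":0,"az":0},{"dx":0.068,"dy":-0.253,"dz":0,"ax":0,"ay":0,"az":0}]' >/dev/null && python3 f.py && 
python3 -m crank '[{"dx":0.11,"dy":-0.237,"dz":0,"ax":0,"ay":0,"az":0},{"dx":0.11,"dy":-0.237,"dz":0,"ax":0,"ay":0,"az":0}]' >/dev/null && python3 f.py && 
python3 -m crank '[{"dx":0.15,"dy":-0.214,"dz":0,"ax":0,"ay":0,"az":0},{"dx":0.15,"dy":-0.214,"dz":0,"ax":0,"ay":0,"az":0}]' >/dev/null && python3 f.py && 
python3 -m crank '[{"dx":0.185,"dy":-0.185,"dz":0,"ax":0,"ay":0,"az":0},{"dx":0.185,"dy":-0.185,"dz":0,"ax":0,"ay":0,"az":0}]' >/dev/null && python3 f.py
```

```text
t 26.30 r 0.0756 psi 129.0 z 0.1840 | Frad 2.8 Ftan -4.3 Fup 1.1 grip 32
t 26.60 r 0.0757 psi 159.7 z 0.1839 | Frad 3.2 Ftan -3.1 Fup 2.2 grip 32
t 26.80 r 0.0757 psi 170.2 z 0.1838 | Frad 5.2 Ftan -3.3 Fup 4.5 grip 32
t 27.00 r 0.0757 psi -179.8 z 0.1837 | Frad 4.1 Ftan -3.2 Fup 4.9 grip 32
t 27.20 r 0.0757 psi -169.8 z 0.1837 | Frad 4.0 Ftan -2.9 Fup 5.0 grip 32
t 27.40 r 0.0757 psi -159.7 z 0.1836 | Frad 2.9 Ftan -2.0 Fup 4.7 grip 32
t 27.60 r 0.0755 psi -149.7 z 0.1837 | Frad 2.2 Ftan -3.5 Fup 5.2 grip 32
t 27.80 r 0.0754 psi -139.5 z 0.1836 | Frad 1.7 Ftan -2.7 Fup 4.3 grip 32
t 28.00 r 0.0753 psi -129.3 z 0.1836 | Frad 0.2 Ftan -2.8 Fup 3.8 grip 32
```

```bash

python3 -m crank '[{"dx":0.214,"dy":-0.15,"dz":0,"ax":0,"ay":0,"az":0},{"dx":0.214,"dy":-0.15,"dz":0,"ax":0,"ay":0,"az":0}]' >/dev/null && python3 f.py && 
python3 -m crank '[{"dx":0.237,"dy":-0.11,"dz":0,"ax":0,"ay":0,"az":0},{"dx":0.237,"dy":-0.11,"dz":0,"ax":0,"ay":0,"az":0}]' >/dev/null && python3 f.py && 
python3 -m crank '[{"dx":0.253,"dy":-0.05,"dz":0,"ax":0,"ay":0,"az":0},{"dx":0.253,"dy":-0.05,"dz":0,"ax":0,"ay":0,"az":0}]' >/dev/null && python3 f.py && 
python3 -m crank '[{"dx":0.26,"dy":-0.01,"dz":0,"ax":0,"ay":0,"az":0},{"dx":0.26,"dy":-0.01,"dz":0,"ax":0,"ay":0,"az":0}]' >/dev/null && python3 f.py && 
python3 -m crank '[{"dx":0.26,"dy":0.023,"dz":0,"ax":0,"ay":0,"az":0},{"dx":0.26,"dy":0.023,"dz":0,"ax":0,"ay":0,"az":0}]' >/dev/null && python3 f.py && 
python3 -m crank '[{"dx":0.253,"dy":0.068,"dz":0,"ax":0,"ay":0,"az":0},{"dx":0.253,"dy":0.068,"dz":0,"ax":0,"ay":0,"az":0}]' >/dev/null && python3 f.py && 
python3 -m crank '[{"dx":0.237,"dy":0.11,"dz":0,"ax":0,"ay":0,"az":0},{"dx":0.237,"dy":0.11,"dz":0,"ax":0,"ay":0,"az":0}]' >/dev/null && python3 f.py && 
python3 -m crank '[{"dx":0.214,"dy":0.15,"dz":0,"ax":0,"ay":0,"az":0},{"dx":0.214,"dy":0.15,"dz":0,"ax":0,"ay":0,"az":0}]' >/dev/null && python3 f.py && 
python3 -m crank '[{"dx":0.185,"dy":0.185,"dz":0,"ax":0,"ay":0,"az":0},{"dx":0.185,"dy":0.185,"dz":0,"ax":0,"ay":0,"az":0}]' >/dev/null && python3 f.py
```

```text
t 28.20 r 0.0753 psi -119.1 z 0.1836 | Frad -0.8 Ftan -2.6 Fup 3.3 grip 32
t 28.40 r 0.0751 psi -108.9 z 0.1836 | Frad -2.4 Ftan -2.4 Fup 4.4 grip 32
t 28.60 r 0.0752 psi -99.2 z 0.1835 | Frad 0.2 Ftan -2.8 Fup 5.3 grip 32
t 28.80 r 0.0751 psi -89.2 z 0.1835 | Frad 2.0 Ftan -3.0 Fup 5.2 grip 32
t 29.00 r 0.0751 psi -79.1 z 0.1835 | Frad -0.5 Ftan -3.2 Fup 4.3 grip 32
t 29.20 r 0.0750 psi -69.0 z 0.1835 | Frad 0.6 Ftan -2.0 Fup 3.4 grip 32
t 29.40 r 0.0749 psi -58.9 z 0.1834 | Frad 0.6 Ftan -2.5 Fup 3.8 grip 32
t 29.60 r 0.0748 psi -48.8 z 0.1834 | Frad 0.4 Ftan -2.3 Fup 3.2 grip 32
t 29.80 r 0.0748 psi -38.8 z 0.1834 | Frad -1.4 Ftan -3.0 Fup 2.9 grip 32
```

Smooth. That's 2.89 turns; continuing.

```bash

python3 -m crank '[{"dx":0.15,"dy":0.214,"dz":0,"ax":0,"ay":0,"az":0},{"dx":0.15,"dy":0.214,"dz":0,"ax":0,"ay":0,"az":0}]' >/dev/null && python3 f.py && 
python3 -m crank '[{"dx":0.11,"dy":0.237,"dz":0,"ax":0,"ay":0,"az":0},{"dx":0.11,"dy":0.237,"dz":0,"ax":0,"ay":0,"az":0}]' >/dev/null && python3 f.py && 
python3 -m crank '[{"dx":0.068,"dy":0.253,"dz":0,"ax":0,"ay":0,"az":0},{"dx":0.068,"dy":0.253,"dz":0,"ax":0,"ay":0,"az":0}]' >/dev/null && python3 f.py && 
python3 -m crank '[{"dx":0.023,"dy":0.26,"dz":0,"ax":0,"ay":0,"az":0},{"dx":0.023,"dy":0.26,"dz":0,"ax":0,"ay":0,"az":0}]' >/dev/null && python3 f.py && 
python3 -m crank '[{"dx":-0.023,"dy":0.26,"dz":0,"ax":0,"ay":0,"az":0},{"dx":-0.023,"dy":0.26,"dz":0,"ax":0,"ay":0,"az":0}]' >/dev/null && python3 f.py && 
python3 -m crank '[{"dx":-0.068,"dy":0.253,"dz":0,"ax":0,"ay":0,"az":0},{"dx":-0.068,"dy":0.253,"dz":0,"ax":0,"ay":0,"az":0}]' >/dev/null && python3 f.py && 
python3 -m crank '[{"dx":-0.11,"dy":0.237,"dz":0,"ax":0,"ay":0,"az":0},{"dx":-0.11,"dy":0.237,"dz":0,"ax":0,"ay":0,"az":0}]' >/dev/null && python3 f.py && 
python3 -m crank '[{"dx":-0.15,"dy":0.214,"dz":0,"ax":0,"ay":0,"az":0},{"dx":-0.15,"dy":0.214,"dz":0,"ax":0,"ay":0,"az":0}]' >/dev/null && python3 f.py && 
python3 -m crank '[{"dx":-0.185,"dy":0.185,"dz":0,"ax":0,"ay":0,"az":0},{"dx":-0.185,"dy":0.185,"dz":0,"ax":0,"ay":0,"az":0}]' >/dev/null && python3 f.py
```

```text
t 30.00 r 0.0748 psi -28.8 z 0.1833 | Frad -2.8 Ftan -2.8 Fup 1.6 grip 32
t 30.20 r 0.0748 psi -19.0 z 0.1833 | Frad -3.5 Ftan -3.6 Fup 1.2 grip 32
t 30.40 r 0.0748 psi -9.0 z 0.1832 | Frad -5.2 Ftan -1.9 Fup 1.1 grip 32
t 30.60 r 0.0749 psi 0.8 z 0.1832 | Frad -5.3 Ftan -1.9 Fup 1.1 grip 32
t 30.80 r 0.0748 psi 10.6 z 0.1831 | Frad -5.8 Ftan -3.1 Fup 0.5 grip 32
t 31.00 r 0.0749 psi 20.5 z 0.1831 | Frad -6.0 Ftan -2.6 Fup 1.0 grip 32
t 31.20 r 0.0749 psi 30.2 z 0.1831 | Frad -7.3 Ftan -2.1 Fup 1.7 grip 32
t 31.40 r 0.0748 psi 37.1 z 0.1834 | Frad -9.5 Ftan -21.0 Fup 1.3 grip 34
```

```bash

python3 -m crank '[{"dx":0,"dy":0,"dz":0,"ax":0,"ay":0,"az":0}]' && python3 f.py
python3 - <<'E'
from h import *
np.set_printoptions(precision=4,suppress=True)
print(get_state()["ft_torque"],get_state()["joint_positions"])
k=read_camera("scene"); save(k,"k3.png")
for th in("table_boss","stop"): print(th,[(r["xy"],round(r["conf"],2),world(k,r["xy"])) for r in look_for(th,k)[:1]])
E
```

```text
clock: 31.5
ee_pos: [0.6649, -0.0159, 0.1834]
orientation: [[0.913, 0.408, -0.001], [0.408, -0.913, 0.006], [0.002, -0.005, -1.0]]
wrist_force: [-3.8, 14.6, 0.6]
gripper_width: 0.223
gripper_force: 32.9
t 31.50 r 0.0749 psi 37.5 z 0.1834 | Frad -7.1 Ftan -13.4 Fup 0.5 grip 33
[2.8446 0.8443 0.0036] [-0.029   0.4594  1.5841  0.0063  1.0989  1.1191]
table_boss [([405.0, 148.7], 0.81, array([0.5943, 0.2905, 0.1248]))]
stop [([404.1, 85.9], 0.93, array([0.5923, 0.2262, 0.407 ]))]
```

View pics/k3.png

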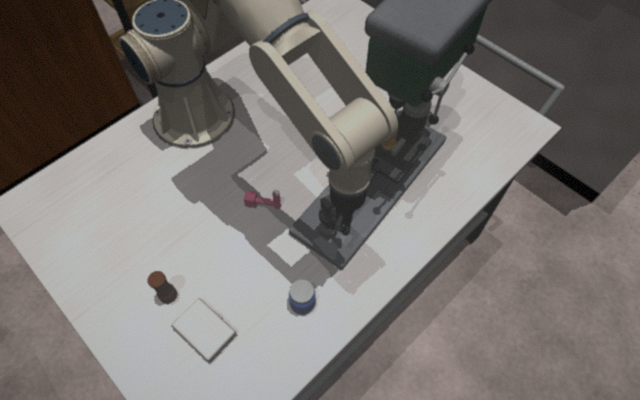

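It went firm at about 3.08 turns. Force rose to 13 N steady, about 0.13 rad past contact, with nothing else touching: the arm at (345,140) is clear of the press head, and the bystanders are in place. I'll ease off a few mm, let go, and rise straight up.

```bash

python3 -m crank '[{"dx":0.06,"dy":-0.08,"dz":0,"ax":0,"ay":0,"az":0},{"dx":0.06,"dy":-0.08,"dz":0,"ax":0,"ay":0,"az":0},{"dx":0,"dy":0,"dz":0,"ax":0,"ay":0,"az":0}]' >/dev/null; python3 f.py
python3 -m crank '[{"dx":0,"dy":0,"dz":0,"ax":0,"ay":0,"az":0},{"dx":0,"dy":0,"dz":0,"ax":0,"ay":0,"az":0},{"dx":0,"dy":0,"dz":0,"ax":0,"ay":0,"az":0},{"dx":0,"dy":0,"dz":0,"ax":0,"ay":0,"az":0},{"dx":0,"dy":0,"dz":0,"ax":0,"ay":0,"az":0}]' 1; python3 f.py
python3 -m crank '[{"dx":0,"dy":0,"dz":-0.2,"ax":0,"ay":0,"az":0},{"dx":0,"dy":0,"dz":-0.4,"ax":0,"ay":0,"az":0},{"dx":0,"dy":0,"dz":-0.8,"ax":0,"ay":0,"az":0},{"dx":0,"dy":0,"dz":-0.8,"ax":0,"ay":0,"az":0},{"dx":0,"dy":0,"dz":-0.8,"ax":0,"ay":0,"az":0}]' >/dev/null
python3 -m crank '[{"dx":-0.7,"dy":-0.2,"dz":0,"ax":0,"ay":0,"az":0},{"dx":-0.7,"dy":-0.2,"dz":0,"ax":0,"ay":0,"az":0},{"dx":-0.7,"dy":-0.2,"dz":0,"ax":0,"ay":0,"az":0},{"dx":0,"dy":0,"dz":0,"ax":0,"ay":0,"az":0}]'
python3 - <<'E'
from h import *
np.set_printoptions(precision=4,suppress=True)
s,c=wrist(); save(c,"e1.png"); w=cloud(c,(0,0,640,399)); w=w[np.linalg.norm(w[:,:2]-[.592,.0025],axis=1)<.1]
for n,lo,hi,R in(("hub",.178,.2,.025),("handle",.214,.24,.1)):
  k=w[(w[:,2]>lo)&(w[:,2]<hi)&(np.linalg.norm(w[:,:2]-[.592,.0025],axis=1)<R)]; print(n,len(k)); 
  if len(k)>9: print(k.mean(0),k[:,2].min(),k[:,2].max(),rect(k))
E
```

```text
t 31.95 r 0.0749 psi 35.5 z 0.1832 | Frad -6.2 Ftan -4.2 Fup 1.4 grip 32
clock: 32.45
ee_pos: [0.6665, -0.0138, 0.1836]
orientation: [[0.913, 0.408, 0.001], [0.408, -0.913, -0.0], [0.0, 0.0, -1.0]]
wrist_force: [-0.4, -0.1, 0.3]
gripper_width: 1.002
gripper_force: 0.0
t 32.45 r 0.0764 psi 36.5 z 0.1836 | Frad -0.4 Ftan 0.2 Fup 0.3 grip 0
clock: 33.35
ee_pos: [0.6108, -0.0216, 0.2597]
orientation: [[0.913, 0.408, 0.0], [0.408, -0.913, -0.0], [0.0, 0.0, -1.0]]
wrist_force: [-0.4, -0.2, -0.9]
gripper_width: 0.999
gripper_force: 0.0
hub 2119
[0.5949 0.0032 0.1873] 0.17811322804101246 0.18997269550622503 (0.5935228881835938, 0.003108633041381836, 30.247243881225586, 30.647069931030273, 79.86324310302734)
handle 1126
[ 0.6679 -0.0097  0.2228] 0.21409310603413767 0.22587559454276868 (0.6675272216796875, -0.010245532989501953, 19.294841766357422, 19.207304000854492, 39.983699798583984)
```

View pics/e1.png

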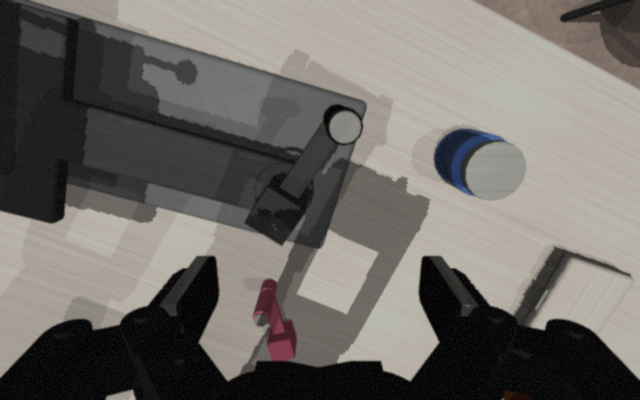

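The crank is seated, with its hub at (277,210) and hub top at z = 0.188 (seat plus 38 mm). The handle is free at (345,125), the table rests against its stop and the jar and bit case are untouched. The robot is clear, so I'm handing in.

```bash
python3 -c "
from rig import *
print(job_done())"
```

```text
the job is handed in; nothing more can be done
None
```

The crank is fully down on the lift screw and was wound about 3.1 turns clockwise to the stop, easing off at about 13 N steady after a brief 21 N peak; the hand has let go, and the queen blank, bit case and jar were not touched.

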